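# Put the caliper away in its drawer

## Task

Put the vernier caliper away: pull the upper drawer of the small bench chest all the way out, set the caliper down (do not drop it) flat in its fitted recess with the jaws in the wide end towards the drawer front, then push the drawer gently shut until its front is fully home. Leave the other things where they lie.

Things in the scene. Friction and masses are not known exactly. Their poses are not given: they have to be found in the camera images.
- chest: Low wooden bench chest with two drawers, one over the other, fixed on the right of the table, its drawer fronts facing left (about world +y); 240 mm deep, 148 wide, 106 high. Origin: centre of its underside; x axis to its back, so the drawers come out along its -x; z up. The lower drawer is fixed shut.
- chest_drawer (a joint): Slide of the upper drawer: 0 = shut, 0.225 m = fully out; starts a little way out, stays where it is left (1.5 N friction, 5 N s/m drag, no catch). At 0.22 or more the whole recess is clear of the chest's top board; on the way in there are 6 mm between that board and the insert's top face, so a caliper that is not down in the recess catches.
- drawer_handle (a point): Middle of the upper drawer's bar pull: round steel bar, 11 mm thick, 90 mm long, along the drawer front (this frame's y), its axis 35 mm out from the front board and 27.5 mm below the chest's top. A like pull of the lower drawer is 43 mm below it. Axes as the drawer's: x to the back of the chest (the drawer opens along -x), z up; moves with the drawer.
- caliper_bed (a point): Point on the recess floor (felt, 77 mm above the table) where the caliper's origin lies when put away. Axes as the drawer's: x to the back of the chest, y across, z up; moves with the drawer. The caliper then has its y axis (jaw end) along this -x, towards the drawer front, and its x axis along this +y. The recess is 9 mm deep, square-walled, about 6 mm wider than the tool on each side.
- jaw_pocket (a point): Middle of the floor of the recess's wide end, next to the drawer front. Axes and floor as caliper_bed. In the frame of caliper_bed the wide jaw pocket spans x -106 to -24, y -37 to 37 mm, and runs into a hollow for the fingers on both sides of the slider, x -36 to 24, y -24 to 64 mm.
- beam_channel (a point): Middle of the floor of the recess's narrow end, towards the back of the drawer. Axes and floor as caliper_bed. In the frame of caliper_bed the channel for the beam spans x 24 to 106, y 7 to 33 mm. Beside it, at x 28 to 104, y -25 to -5 mm, a groove holds a steel centre punch, 68 mm long, that belongs to the drawer and is fixed.
- caliper: Steel vernier caliper lying flat on the left part of the table (it may have changed places with the G clamp), jaws roughly towards the robot; 200 x 62 x 8 mm, about 0.14 kg, slider does not move. Origin: on its underside, middle of its outline; y along the beam towards the jaw end, z up. Beam 14 mm wide at x 13 to 27, y -100 to 100 mm, 4 mm thick, underside 3 mm up.
- caliper_grip (a point): Grasp point on the caliper's slider, at the caliper's x 20, y 6, z 4 mm; axes as the caliper's. Grasp from above, closing along the caliper's x: the slider is 22 mm wide (x 9 to 31), 8 mm high, y -4 to 46 mm, with a 12 mm thumb wheel on the jaw side at y 19 to 31. Centre of mass near x 16, y 18 mm.
- caliper_jaws (a point): Tip of the fixed jaw, at the caliper's x -29, y 92, z 5 mm; axes as the caliper's. Two jaws reach from the beam to x -31 mm, at y 84 to 100 and y 30 to 46 mm.
- g_clamp: Dark cast G clamp lying on its side, 87 x 153 x 17 mm, near the caliper; it may have changed places with it. Origin under its middle. Leave it.
- screwdriver: Screwdriver with fluted handle, 188 x 25 mm, near the front edge. Origin under its middle. Leave it.
- sanding_block: Cork sanding block, 108 x 64 x 31 mm, in front of the clamping jig. Origin under its middle. Leave it.
- brush_blank: Wooden hair-brush blank, 228 x 56 x 22 mm, at the back left. Origin under its middle. Leave it.
- oil_can: Small oil can with a long spout, 64 mm across, 155 mm high, well behind the clamping jig. Origin under its middle. Leave it.
- masking_tape: Roll of masking tape, 100 mm across, 25 mm high, on the chest's top towards the back. Origin under its middle. Leave it.

How it is judged (in metres and radians):
On the way, in this order (a step that is already met when the one before it is completed fails the run):
1. the upper drawer is pulled out by 0.2 m or more (value of joint chest_drawer above 0.2 m), for 0.2 s.
2. the caliper lies released and flat in its recess in the open drawer (x of caliper in the frame of caliper_bed between -0.01 and 0.01 m and y of caliper in the frame of caliper_bed between -0.01 and 0.01 m and z of caliper in the frame of caliper_bed below 0.004 m and angle between caliper's own z axis and vertical below 0.06 rad and angle between the y axis of caliper and the x axis of caliper_bed, either way round below 0.12 rad and contact force between the fingers and caliper below 0.1 N and value of joint chest_drawer above 0.1 m), for 0.2 s.
At the end, for the whole second after the job is handed in: The upper drawer is shut to within 4 mm; the caliper lies at rest and released in its recess: its origin within 10 mm of the bed point along and across the drawer and less than 4 mm above it, flat to 0.06 rad, its beam along the drawer to 0.12 rad (value of joint chest_drawer below 0.004 m and x of caliper in the frame of caliper_bed between -0.01 and 0.01 m and y of caliper in the frame of caliper_bed between -0.01 and 0.01 m and z of caliper in the frame of caliper_bed below 0.004 m and angle between caliper's own z axis and vertical below 0.06 rad and angle between the y axis of caliper and the x axis of caliper_bed, either way round below 0.12 rad and contact force between the fingers and caliper below 0.1 N and linear speed of caliper below 0.02 m/s); the robot touches nothing.
It fails at once if the caliper falls: untouched by the fingers it moves faster than 0.6 m/s (a fall of about 2 cm) (contact force between the fingers and caliper below 0.1 N and linear speed of caliper above 0.6 m/s).
It fails at once if the drawer is slammed: it runs in faster than 0.5 m/s (velocity of joint chest_drawer below -0.5 m/s).
It fails at once if another tool on the bench (G clamp, screwdriver, sanding block, brush blank, oil can, masking tape) is moved by more than 3 cm (distance of any of g_clamp, screwdriver, sanding_block, brush_blank, oil_can, masking_tape from where it was at the start of the episode above 0.03 m).
It also fails if it takes over 70 s, if anything falls off the work surface, if the arm or the gripper's body presses on something with over 40 N, if the wrist force passes 120 N, or if a joint passes its speed limit or range.

## Robot

A 7-joint arm with a two-finger parallel gripper is mounted at the origin on a cart in front of the work surface, level with it; the furniture and walls round the work are solid. World frame = base frame: x ahead of the robot, y to its left, z up, the work surface at z = 0. Lengths are in m, angles in degrees, forces in N, time in s.
With the tool pointing down it reaches from about 0.4 to 0.875 m from the base axis. Payload 6.5 kg.
Tool frame: the origin (TCP) lies at the very end of the fingers, on their centre line; the grasp point (between the pads) lies 19 mm behind it; z points along the fingers, y is the line along which they close (so a half turn about z gives the same grasp; the last joint's range is limited). The gripper opens to 85 mm and grips with 20 to 120 N. Pads are 22 mm wide; open, the fingers measure 114 mm over their backs; the gripper's body (76 mm by 85 mm) begins 54 mm behind the grasp point. The pads swing forward as they close: fully open they stand 13 mm farther back than shut.
Start: joints at [-67.563, 30.733, -0.252, 88.115, 0.149, 61.152, -4.079], TCP at [0.287, 0.583, 0.231] pointing down, gripper open.
Joint ranges: [-154.64, 154.64], [-21.42, 123.67], [-72.66, 72.17], [13.99, 137.28], [-74.86, 254.86], [10.95, 109.41], [-158.01, 158.01]. Speed limits (degrees/s): [136.94, 136.94, 180, 180, 180, 180, 180].

## Interface

Orientations are given as a 3x3 rotation matrix whose columns are the frame's x, y, z axes.
In Python, from workcell import monitor, capture, camera_info, close_job gives the robot as it stands.
- The arm moves only by the shell command python3 -m jog 'ROWS'. ROWS is JSON, a list of rows, each an object with "fingers": the opening, from 0 (shut) to 1 (fully open); "travel": the shift along the world's x, y, z in cm, a list of three; "yaw": the turn about the world's z in rad. In form: [{"fingers": fingers, "travel": [x, y, z], "yaw": yaw}, ...]. A call has 1 to 20 rows; each row is the pose to reach, as a shift and turn from the pose commanded when the call began; what a row does not reach only later rows make up. A row lasts 1/8 s, in which the tool goes at most 62.5 mm and 10.7 degrees, less where a joint would pass 70% of its speed; a pose out of reach is approached as far as the arm can. A call with a gripper value outside its range is refused whole. The fingers move at their own pace and stop on an object; the grip force is fixed at half the most. Time passes only in rows, so rows that repeat a pose let the fingers close. It gives the time, the measured TCP pose, the force, the opening and the grip force at its end, in the units of the state.
- monitor.sense(): the state, without advancing time (a new reading comes with each control period).
- capture(name): name is "scene" or "top" or "wrist"; returns (picture, depth): 420x560x3 uint8, blue, green, red; 420x560 float32, m along the optical axis (not along the pixel's ray), 0 where there is no reading.
- camera_info(name): a dict with "K" (3x3 intrinsics, pixels), "R" (3x3) and "t" (3): a world point X has camera coordinates R X + t; the wrist camera has in their place "hand_eye" (4x4, takes a point from camera to tool coordinates, whose origin is the TCP and whose axes are the flange's). Camera axes: x right, y down, z forward; pixel columns grow to the right and rows downward; lengths in m; the calibration is good to about 2 mm. A picture is of the moment at which its call begins: read the wrist's pose just before it. camera_info takes no time and is no camera call.
- close_job(): hands the job in; it is judged then, once.
The state is a dict: "t": time; "joint_pos": joint angles; "qvel": joint speeds; "effort": joint torques, N m; "tool_pos": TCP position; "tcp_rot": TCP orientation; "contact_force": force on the tool from outside, world axes, zero at the start; "wrist_torque": the same for the moment, N m; "opening": opening from 0.0 (shut) to 1.0 (fully open); "finger_force": force on a finger pad.
Only numpy, scipy, OpenCV 4.12 (cv2) and the standard library are available. Lean on these libraries where they do the work, as an engineer would, in place of code of your own. Each camera call takes 0.05 s, during which the arm holds its last target. There are 200 camera calls.

## Working session

There is one attempt and no reset: what is moved stays moved. The work goes in short steps, Python scripts to look and compute and a shell command to move; the robot and the scene stay as the last step left them, time stands still between calls to the robot, and variables do not carry over. Pictures are saved under pics/ and viewed, at most 11 in all, crops included, and the job is handed in when it is done.

```bash
mkdir -p pics; cat > h.py <<'E'
import numpy as np,cv2
from workcell import monitor,capture,camera_info,close_job
def cam(n):
    c=camera_info(n);K=np.array(c['K'])
    if n=='wrist':
        s=monitor.sense();H=np.array(c['hand_eye']);R=np.array(s['tcp_rot'])
        Rw=R@H[:3,:3];o=R@H[:3,3]+np.array(s['tool_pos'])
        return K,Rw,o
    R=np.array(c['R']);t=np.array(c['t']).ravel();return K,R.T,-R.T@t
def ray(C,uv,z):
    K,Rw,o=C;uv=np.atleast_2d(np.array(uv,float))
    d=np.c_[uv,np.ones(len(uv))]@np.linalg.inv(K).T@Rw.T
    return o+d*((z-o[2])/d[:,2])[:,None]
def cloud(C,D):
    K,Rw,o=C;v,u=np.mgrid[:D.shape[0],:D.shape[1]]
    d=np.dstack([u,v,np.ones_like(u)])@np.linalg.inv(K).T*D[...,None]
    return d@Rw.T+o
def proj(C,P):
    K,Rw,o=C;p=(np.atleast_2d(P)-o)@Rw@K.T;return p[:,:2]/p[:,2:]
E
python3 - <<'E'
from h import *
s=monitor.sense();print(s['t'],s['tool_pos'],s['tcp_rot'],s['opening'],s['contact_force'])
for n in['top','scene']:
    C=cam(n);p,d=capture(n);cv2.imwrite(f'pics/{n}0.png',p);np.savez(f'{n}0.npz',p=p,d=d);print(n,C[2],C[1][:,2])
E
```

```text
0.0 [0.28701611 0.58250713 0.23041966] [[-8.97052534e-01  4.41923416e-01 -6.67299335e-04]
 [ 4.41923907e-01  8.97051121e-01 -1.59555160e-03]
 [-1.06509998e-04 -1.72618914e-03 -9.99998504e-01]] 1.0004346511809388 [ 0.15537024 -0.42905651  0.30194384]
top [ 0.44773588 -0.08408804  1.31844999] [ 0.07161238 -0.02214317 -0.99718672]
scene [-0.51136087 -0.7921556   1.07532448] [ 0.65281429  0.43632209 -0.61923867]
```

View pics/top0.png

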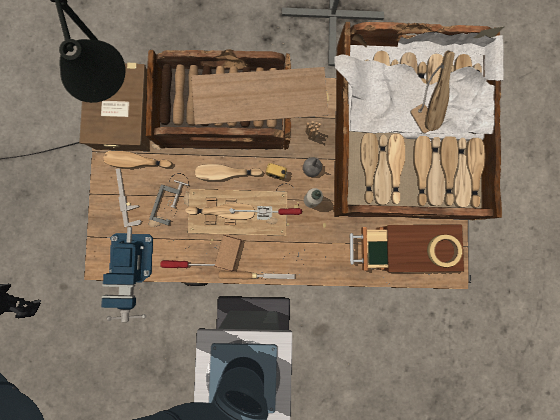

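View pics/scene0.png

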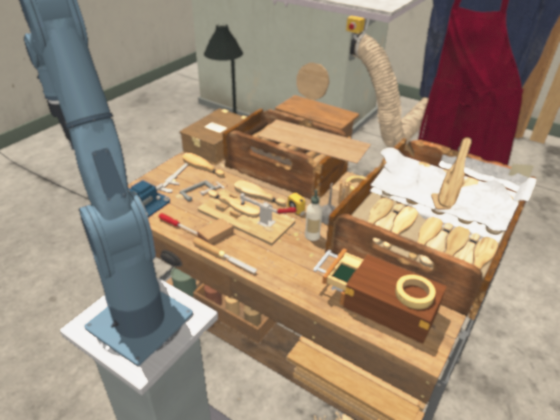

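The top view shows the caliper at about (120,195), the G clamp at (165,203), the chest at (425,248) with its drawer slightly open and the pulls at about (357,250). Next: zoomed crops and the projected positions.

```bash
python3 - <<'E'
from h import *
z=np.load('top0.npz');p,d=z['p'],z['d'];C=cam('top');P=cloud(C,d)
print('base,tcp',proj(C,[[0,0,0],[.287,.583,.23]]))
a=cv2.resize(p[140:300,80:220],None,fx=3.6,fy=3.6,interpolation=cv2.INTER_CUBIC)
b=cv2.resize(p[210:290,340:480],None,fx=5.5,fy=5.5,interpolation=cv2.INTER_CUBIC)
cv2.imwrite('pics/a.png',a);cv2.imwrite('pics/b.png',b)
for u,v in[(120,195),(128,222),(117,170),(425,235),(377,236),(377,252),(354,250),(360,250),(125,255),(105,190),(145,240)]:print(u,v,P[v,u].round(3))
E
```

```text
base,tcp [[242.91797829 377.2931738 ]
 [ 26.36314946 294.46899042]]
120 195 [0.593 0.436 0.001]
128 222 [0.502 0.404 0.001]
117 170 [0.677 0.448 0.006]
425 235 [ 0.483 -0.566  0.102]
377 236 [ 0.476 -0.419  0.082]
377 252 [ 0.425 -0.421  0.076]
354 250 [ 0.429 -0.363 -0.003]
360 250 [ 0.429 -0.383  0.   ]
125 255 [0.395 0.376 0.086]
105 190 [0.608 0.487 0.002]
145 240 [0.443 0.337 0.022]
```

View pics/a.png

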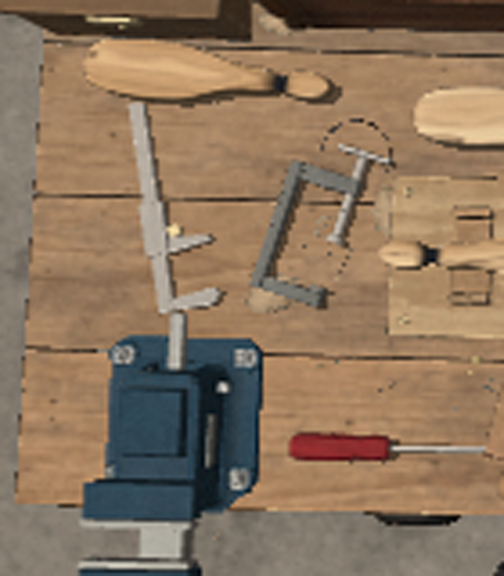

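View pics/b.png

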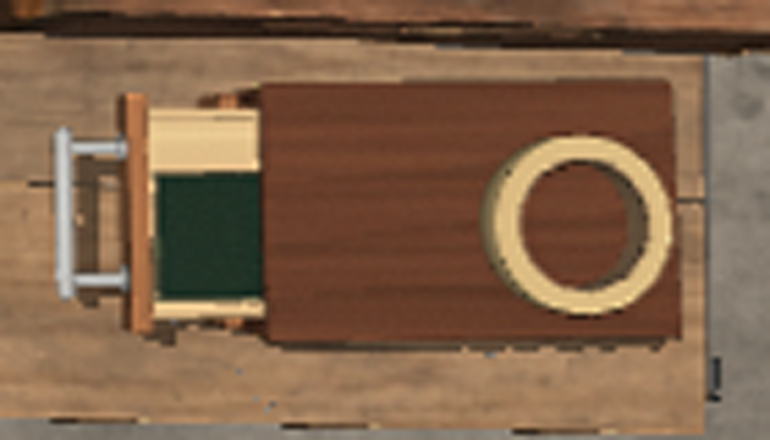

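```bash
python3 - <<'E'
from h import *
C=cam('top')
f=lambda q,z:ray(C,np.array(q)/5.5+[340,210]-.5+.5/5.5,z)
c=f([(262,85),(668,80),(680,338),(268,342)],.106);print('chest top',c.round(4))
h=f([(63,130),(65,297)],.0785);print('handle',h.round(4),h.mean(0))
fr=f([(127,95),(133,332)],.1);print('front outer',fr)
print([np.linalg.norm(c[i]-c[i-1]) for i in range(4)], np.degrees(np.arctan2(*(c[0]-c[1])[:2][::-1])),np.degrees(np.arctan2(*(c[3]-c[2])[:2][::-1])))
E
```

```text
chest top [[ 0.5112 -0.4444  0.106 ]
 [ 0.5207 -0.6795  0.106 ]
 [ 0.3735 -0.6856  0.106 ]
 [ 0.3653 -0.4489  0.106 ]]
handle [[ 0.4831 -0.3359  0.0785]
 [ 0.3863 -0.3384  0.0785]] [ 0.43469176 -0.33714613  0.0785    ]
front outer [[ 0.5035848  -0.36813625  0.1       ]
 [ 0.3685458  -0.37322576  0.1       ]]
[np.float64(0.14603369312134973), np.float64(0.23534362661719957), np.float64(0.1473433923526188), np.float64(0.2367733815122776)] 92.31648118311686 91.99804130322549
```

```bash
python3 -m jog '[{"fingers":1,"travel":[2.1,-4.8,1],"yaw":-0.14},{"fingers":1,"travel":[4.3,-9.7,2],"yaw":-0.28},{"fingers":1,"travel":[6.4,-14.5,2],"yaw":-0.42},{"fingers":1,"travel":[8.5,-19.3,2],"yaw":-0.56},{"fingers":1,"travel":[10.7,-24.1,2],"yaw":-0.7},{"fingers":1,"travel":[12.8,-29,2],"yaw":-0.84},{"fingers":1,"travel":[15,-33.8,2],"yaw":-0.98},{"fingers":1,"travel":[17,-38.6,2],"yaw":-1.12},{"fingers":1,"travel":[19.2,-43.5,2],"yaw":-1.26},{"fingers":1,"travel":[21.3,-48.3,2],"yaw":-1.4},{"fingers":1,"travel":[20.3,-54,2],"yaw":-1.54},{"fingers":0.5,"travel":[19.3,-60,2],"yaw":-1.68},{"fingers":0.33,"travel":[18.3,-66,2],"yaw":-1.83},{"fingers":0.33,"travel":[17.5,-72,2],"yaw":-1.98},{"fingers":0.33,"travel":[16.5,-78,2],"yaw":-2.13},{"fingers":0.33,"travel":[15.5,-82,2],"yaw":-2.28},{"fingers":0.33,"travel":[14.8,-86,2],"yaw":-2.43},{"fingers":0.33,"travel":[14.8,-88,2],"yaw":-2.58},{"fingers":0.33,"travel":[14.8,-90,2],"yaw":-2.646},{"fingers":0.33,"travel":[14.8,-90,2],"yaw":-2.646}]'
python3 - <<'E'
from h import *
C=cam('wrist');s=monitor.sense();print(s['t'],s['tool_pos'],s['tcp_rot'],s['joint_pos'],s['opening'])
p,d=capture('wrist');cv2.imwrite('pics/w1.png',p);np.savez('w1.npz',p=p,d=d)
print('cam',C[2],C[1][:,2]);print(proj(C,[[.435,-.337,.0785],[.483,-.336,.0785],[.386,-.338,.0785]]))
E
```

```text
t: 2.6
tool_pos: [0.4349, -0.3181, 0.2511]
tcp_rot: [[0.999, 0.037, -0.001], [0.037, -0.999, -0.001], [-0.001, 0.001, -1.0]]
contact_force: [-0.4, -0.1, -0.1]
opening: 0.33
finger_force: 0.0
2.6 [ 0.43491628 -0.3180679   0.2511259 ] [[ 9.99297975e-01  3.74558713e-02 -7.84543784e-04]
 [ 3.74552252e-02 -9.99297968e-01 -8.22700478e-04]
 [-8.14807973e-04  7.92737657e-04 -9.99999354e-01]] [ -6.09047524  24.39178546  49.13768084 105.95698087 -21.21776539
  59.31700329 -36.2638963 ] 0.330429794395165
cam [ 0.50768269 -0.31548303  0.39416135] [-0.28456013 -0.01023646 -0.95860354]
[[296.65467611 187.64121596]
 [298.27150042 138.73082448]
 [295.11932649 233.48277939]]
```

View pics/w1.png

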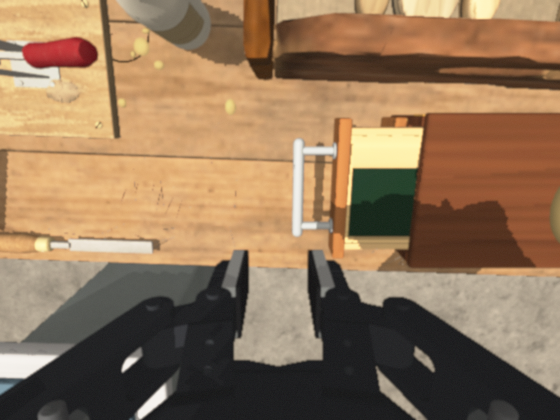

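```bash
python3 -m jog '[{"fingers":0.27,"travel":[0,-2.0,-3],"yaw":0},{"fingers":0.27,"travel":[0,-2.0,-6],"yaw":0},{"fingers":0.27,"travel":[0,-2.0,-9],"yaw":0},{"fingers":0.27,"travel":[0,-2.0,-11],"yaw":0},{"fingers":0.27,"travel":[0,-2.0,-12.5],"yaw":0},{"fingers":0.27,"travel":[0,-2.0,-14],"yaw":0},{"fingers":0.27,"travel":[0,-2.0,-15.5],"yaw":0},{"fingers":0.27,"travel":[0,-2.0,-17],"yaw":0},{"fingers":0.27,"travel":[0,-2.0,-18],"yaw":0},{"fingers":0.27,"travel":[0,-2.0,-19],"yaw":0},{"fingers":0.27,"travel":[0,-2.0,-19],"yaw":0},{"fingers":0,"travel":[0,-2.0,-19],"yaw":0},{"fingers":0,"travel":[0,-2.0,-19],"yaw":0},{"fingers":0,"travel":[0,-2.0,-19],"yaw":0},{"fingers":0,"travel":[0,-2.0,-19],"yaw":0}]'
```

```text
t: 4.53
tool_pos: [0.4354, -0.3373, 0.0616]
tcp_rot: [[0.999, 0.038, 0.0], [0.038, -0.999, -0.001], [0.0, 0.001, -1.0]]
contact_force: [-1.7, -0.0, 1.5]
opening: 0.102
finger_force: 58.5
```

```bash
python3 -m jog '[{"fingers":0,"travel":[-0.03,0.8,0],"yaw":0},{"fingers":0,"travel":[-0.08,2,0],"yaw":0},{"fingers":0,"travel":[-0.15,4,0],"yaw":0},{"fingers":0,"travel":[-0.23,6,0],"yaw":0},{"fingers":0,"travel":[-0.3,8,0],"yaw":0},{"fingers":0,"travel":[-0.38,10,0],"yaw":0},{"fingers":0,"travel":[-0.46,12,0],"yaw":0},{"fingers":0,"travel":[-0.53,14,0],"yaw":0},{"fingers":0,"travel":[-0.56,14.8,0],"yaw":0},{"fingers":0,"travel":[-0.59,15.4,0],"yaw":0},{"fingers":0,"travel":[-0.6,15.8,0],"yaw":0},{"fingers":0,"travel":[-0.6,15.8,0],"yaw":0}]'
```

```text
t: 6.02
tool_pos: [0.4296, -0.1777, 0.0615]
tcp_rot: [[0.999, 0.039, 0.0], [0.039, -0.999, 0.001], [0.0, -0.001, -1.0]]
contact_force: [-0.2, 1.3, 7.9]
opening: 0.104
finger_force: 60.3
```

```bash
python3 -m jog '[{"fingers":0,"travel":[-0.01,0.3,0],"yaw":0},{"fingers":0,"travel":[-0.02,0.6,0],"yaw":0},{"fingers":0,"travel":[-0.02,0.6,0],"yaw":0}]'; python3 -m jog '[{"fingers":0,"travel":[-0.01,0.3,0],"yaw":0},{"fingers":0,"travel":[-0.01,0.3,0],"yaw":0}]';python3 -m jog '[{"fingers":0,"travel":[-0.01,0.3,0],"yaw":0},{"fingers":0,"travel":[-0.01,0.3,0],"yaw":0}]'
```

```text
t: 6.4
tool_pos: [0.4295, -0.1755, 0.0616]
tcp_rot: [[0.999, 0.036, 0.002], [0.036, -0.999, -0.005], [0.002, 0.005, -1.0]]
contact_force: [1.5, -9.4, -0.1]
opening: 0.105
finger_force: 59.5
t: 6.65
tool_pos: [0.4296, -0.1755, 0.0616]
tcp_rot: [[0.999, 0.034, 0.003], [0.034, -0.999, -0.01], [0.003, 0.01, -1.0]]
contact_force: [2.5, -16.0, -7.3]
opening: 0.106
finger_force: 59.0
t: 6.9
tool_pos: [0.4296, -0.1754, 0.0617]
tcp_rot: [[0.999, 0.032, 0.005], [0.032, -0.999, -0.015], [0.004, 0.015, -1.0]]
contact_force: [3.6, -25.9, -13.9]
opening: 0.102
finger_force: 58.6
```

```bash
python3 -m jog '[{"fingers":0,"travel":[0.02,-0.7,0],"yaw":0},{"fingers":0,"travel":[0.04,-1.15,0],"yaw":0},{"fingers":0,"travel":[0.04,-1.15,0],"yaw":0},{"fingers":0.27,"travel":[0.04,-1.15,0],"yaw":0},{"fingers":0.27,"travel":[0.04,-1.15,0],"yaw":0},{"fingers":0.27,"travel":[0.04,-1.15,1.5],"yaw":0},{"fingers":0.27,"travel":[0.04,-1.15,4],"yaw":0},{"fingers":0.27,"travel":[0.04,-1.15,8],"yaw":0},{"fingers":0.27,"travel":[0.04,-1.15,13],"yaw":0},{"fingers":0.27,"travel":[0.04,-5,17],"yaw":0},{"fingers":0.27,"travel":[0.04,-11,19],"yaw":0},{"fingers":0.27,"travel":[0.04,-15,19],"yaw":0},{"fingers":0.27,"travel":[0.04,-15,19],"yaw":0},{"fingers":0.27,"travel":[0.04,-15,19],"yaw":0}]'
python3 - <<'E'
from h import *
C=cam('wrist')
p,d=capture('wrist');np.savez('w2.npz',p=p,d=d)
cv2.imwrite('pics/w2.png',p)
print('cam',C[2],C[1][:,2])
E
```

```text
t: 8.65
tool_pos: [0.429, -0.3159, 0.2513]
tcp_rot: [[0.999, 0.038, -0.001], [0.038, -0.999, 0.001], [-0.001, -0.001, -1.0]]
contact_force: [-0.4, -0.3, -0.4]
opening: 0.272
finger_force: 0.0
cam [ 0.50171456 -0.31360287  0.39432467] [-0.28450332 -0.00839185 -0.95863833]
```

View pics/w2.png

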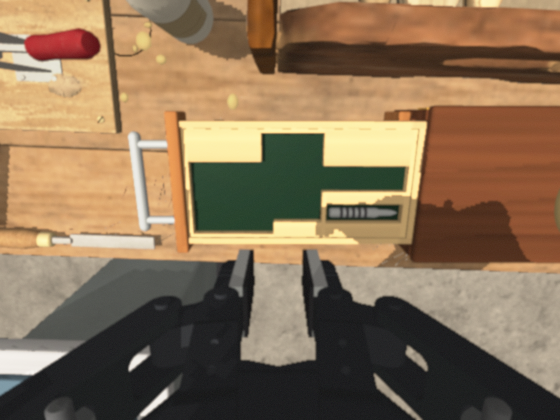

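The drawer is fully out. The recess is clearly visible: jaw pocket (190-272, 163-232), finger hollow (262-323, 135-235), channel (323-405, 167-190), punch at (363,212). I'll measure its edges.

```bash
python3 - <<'E'
from h import *
C=cam('wrist');z=np.load('w2.npz');p,d=z['p'].astype(int),z['d']
P=cloud(C,z['d']);print('bed depth z',[P[v,u].round(4) for u,v in[(230,200),(290,160),(360,178),(220,145),(340,145),(500,200)]])
m=((p[...,1]>p[...,2]+10)&(p.sum(2)<160)).astype(np.uint8);m[:125]=0;m[240:]=0;m[:,:185]=0;m[:,410:]=0
m=cv2.morphologyEx(m,cv2.MORPH_OPEN,np.ones((3,3)))
n,l,s,c=cv2.connectedComponentsWithStats(m);k=1+s[1:,4].argmax();m=(l==k);print(s[k])
# edges by row/col scans
row=lambda r:(np.where(m[r])[0].min()-.5,np.where(m[r])[0].max()+.5)
col=lambda cc:(np.where(m[:,cc])[0].min()-.5,np.where(m[:,cc])[0].max()+.5)
for zz in(.077,.086):
    th=np.radians(92.2-180) # chest +x azimuth
    ex=np.array([np.cos(th),np.sin(th)]);ey=np.array([-ex[1],ex[0]])
    f=lambda u,v:(lambda q:(round(1000*q@ex,1),round(1000*q@ey,1)))(ray(C,[u,v],zz)[0,:2])
    print('z',zz)
    for r in(170,180,188,145,155,200,215,225):a,b=row(r);print(' row',r,a,b,f(a,r)[0],f(b,r)[0])
    for cc in(200,225,250,280,300,315,335,365,395):a,b=col(cc);print(' col',cc,a,b,f(cc,a)[1],f(cc,b)[1])
E
```

```text
bed depth z [array([ 0.4136, -0.2671,  0.0771]), array([ 0.4568, -0.3259,  0.079 ]), array([ 0.4414, -0.3964,  0.0776]), array([ 0.4694, -0.2593,  0.0865]), array([ 0.4738, -0.3718,  0.0867]), array([ 0.4315, -0.5193,  0.107 ])]
[ 195  165  209   64 4660]
z 0.077
 row 170 305.5 403.5 358.7 455.5
 row 180 295.5 402.5 349.0 455.7
 row 188 283.5 398.5 337.1 452.5Traceback (most recent call last):
  File "<stdin>", line 15, in <module>
  File "<stdin>", line 8, in <lambda>
    return umr_minimum(a, axis, None, out, keepdims, initial, where)
ValueError: zero-size array to reduction operation minimum which has no identity
```

```bash
cat > bed.py <<'E'
from h import *
C=cam('wrist');z=np.load('w2.npz');p=z['p'].astype(int)
print(p[200,200],p[145,300],p[145,220],p[178,360])
g=p.sum(2).astype(float)
def edge(line,lo,hi,rise):  # subpixel crossing at mid level between lo..hi
    s=line[lo:hi];t=(s.min()+s.max())/2;b=s>t
    i=np.where(b[:-1]!=b[1:])[0];i=i[-1] if rise else i[0]
    return lo+i+(t-s[i])/(s[i+1]-s[i])
for zz in(.077,.086):
    th=np.radians(92.2-180)
    ex=np.array([np.cos(th),np.sin(th)]);ey=np.array([-ex[1],ex[0]])
    f=lambda u,v:(1000*ray(C,[u,v],zz)[0,:2]@np.c_[ex,ey]).round(1)
    print('z',zz)
    print('x pocket front',[f(edge(g[r],182,200,0),r)[0] for r in(172,190,205,225)])
    print('x channel end',[f(edge(g[r],398,412,1),r)[0] for r in(172,178,185)])
    print('x hollow',[f(edge(g[r],255,270,0),r)[0] for r in(142,148,154)],[f(edge(g[r],315,332,1),r)[0] for r in(142,150,158)])
    print('y pocket top',[f(c,edge(g[:,c],155,170,0))[1] for c in(200,225,250)],'bottom',[f(c,edge(g[:,c],225,238,1))[1] for c in(200,225,250)])
    print('y hollow top',[f(c,edge(g[:,c],126,142,0))[1] for c in(275,295,315)])
    print('y channel top',[f(c,edge(g[:,c],160,174,0))[1] for c in(335,365,395)],'bottom',[f(c,edge(g[:,c],184,197,1))[1] for c in(335,365,395)])
E
python3 bed.py
```

```text
[48 69 43] [50 70 44] [173 240 253] [48 66 41]
z 0.077
x pocket front [np.float64(238.3), np.float64(235.0), np.float64(234.2), np.float64(234.0)]
x channel end [np.float64(459.3), np.float64(458.9), np.float64(458.8)]
x hollow [np.float64(315.1), np.float64(315.3), np.float64(315.2)] [np.float64(375.3), np.float64(375.2), np.float64(375.4)]
y pocket top [np.float64(442.0), np.float64(442.0), np.float64(442.0)] bottom [np.float64(368.0), np.float64(368.0), np.float64(368.1)]
y hollow top [np.float64(469.7), np.float64(469.7), np.float64(469.6)]
y channel top [np.float64(437.9), np.float64(437.7), np.float64(437.7)] bottom [np.float64(412.9), np.float64(412.9), np.float64(412.8)]
z 0.086
x pocket front [np.float64(241.0), np.float64(237.7), np.float64(237.0), np.float64(236.8)]
x channel end [np.float64(455.7), np.float64(455.3), np.float64(455.2)]
x hollow [np.float64(315.6), np.float64(315.8), np.float64(315.7)] [np.float64(374.1), np.float64(373.9), np.float64(374.1)]
y pocket top [np.float64(443.4), np.float64(443.4), np.float64(443.4)] bottom [np.float64(371.4), np.float64(371.5), np.float64(371.5)]
y hollow top [np.float64(470.3), np.float64(470.2), np.float64(470.2)]
y channel top [np.float64(439.4), np.float64(439.1), np.float64(439.2)] bottom [np.float64(415.0), np.float64(415.0), np.float64(415.0)]
```

```bash
python3 -m jog '[{"fingers":0.6,"travel":[1,4.5,0.5],"yaw":0.163},{"fingers":0.6,"travel":[2,9,1],"yaw":0.326},{"fingers":0.6,"travel":[3,13.5,1],"yaw":0.489},{"fingers":0.6,"travel":[4,18,1],"yaw":0.652},{"fingers":0.6,"travel":[5,22.5,1],"yaw":0.815},{"fingers":0.6,"travel":[6,27,1],"yaw":0.978},{"fingers":0.6,"travel":[7,31.5,1],"yaw":1.141},{"fingers":0.6,"travel":[7.5,35,1],"yaw":1.304},{"fingers":0.6,"travel":[8,38.5,1],"yaw":1.467},{"fingers":0.6,"travel":[8.5,42,1],"yaw":1.63},{"fingers":0.6,"travel":[9,45.5,1],"yaw":1.793},{"fingers":0.6,"travel":[9.5,49,1],"yaw":1.956},{"fingers":0.6,"travel":[10,52.5,1],"yaw":2.119},{"fingers":0.6,"travel":[10.5,56,1],"yaw":2.282},{"fingers":0.6,"travel":[11,59.5,1],"yaw":2.445},{"fingers":0.6,"travel":[11.5,63,1],"yaw":2.608},{"fingers":0.6,"travel":[12,66.5,1],"yaw":2.771},{"fingers":0.6,"travel":[12.5,70,1],"yaw":2.934},{"fingers":0.6,"travel":[13,72,1],"yaw":3.097},{"fingers":0.6,"travel":[13,73.5,1],"yaw":3.252}]'
python3 -m jog '[{"fingers":0.6,"travel":[0,0,0],"yaw":0},{"fingers":0.6,"travel":[0,0,0],"yaw":0},{"fingers":0.6,"travel":[0,0,0],"yaw":0}]'
python3 - <<'E'
from h import *
C=cam('wrist');s=monitor.sense();print(s['joint_pos'])
p,d=capture('wrist');np.savez('w3.npz',p=p,d=d,K=C[0],R=C[1],o=C[2])
cv2.imwrite('pics/w3.png',p)
print('cam',C[2],C[1][:,2])
z=np.load('top0.npz');P=cloud(cam('top'),z['d'])
q=P[225:320,95:160].reshape(-1,3);print('vise z',np.sort(q[:,2])[-5:],q[q[:,2].argmax()],'vise max x',q[q[:,2]>.03][:,0].max(), q[q[:,2]>.06][:,0].max())
E
```

```text
t: 11.2
tool_pos: [0.5575, 0.4203, 0.2609]
tcp_rot: [[-0.988, -0.156, -0.001], [-0.156, 0.988, -0.001], [0.001, -0.001, -1.0]]
contact_force: [-0.1, -1.5, -0.3]
opening: 0.597
finger_force: 0.0
t: 11.58
tool_pos: [0.5593, 0.4173, 0.2615]
tcp_rot: [[-0.989, -0.145, 0.0], [-0.145, 0.989, -0.001], [-0.0, -0.001, -1.0]]
contact_force: [-0.3, -0.0, -0.4]
opening: 0.6
finger_force: 0.0
[-42.34830352  34.18550815   3.04643996  78.1817966   -1.80395608
  67.69441633  59.21930483]
cam [0.48795889 0.40659115 0.4045377 ] [ 0.28225784  0.04130721 -0.95844886]
vise z [1.31844999 1.31844999 1.31844999 1.31844999 1.31844999] [ 0.44773588 -0.08408804  1.31844999] vise max x 0.4846496240206873 0.4477358787672535
```

View pics/w3.png

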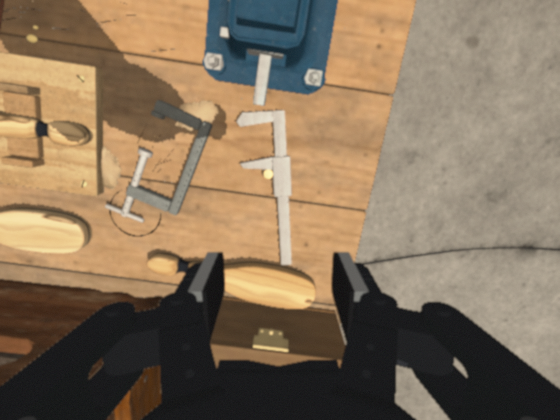

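The caliper appears with its jaws up-image, towards the robot: beam (278,110)–(286,265), slider (274–290,157–195), brass thumb wheel at (268,174). The vise is beyond its jaw end. Next I'll measure its axis and ends.

```bash
python3 - <<'E'
from h import *
z=np.load('w3.npz');C=(z['K'],z['R'],z['o']);p=z['p'].astype(int)
hsv=cv2.cvtColor(z['p'],cv2.COLOR_BGR2HSV)
m=((hsv[...,1]<60)&(hsv[...,2]>110)).astype(np.uint8);m[:105]=0;m[275:]=0;m[:,:235]=0;m[:,300:]=0
n,l,s,c=cv2.connectedComponentsWithStats(m);k=1+s[1:,4].argmax();m=l==k;print(s[k])
mid=[];w=[]
for r in range(200,256):
    x=np.where(m[r,270:300])[0]+270;mid.append(((x.min()+x.max())/2,r));w.append(len(x))
print('w',np.mean(w),np.std(w))
M=ray(C,mid,.007)[:,:2]
vx,vy,x0,y0=cv2.fitLine(M.astype(np.float32),cv2.DIST_HUBER,0,.01,.01).ravel()
d=np.array([vx,vy]);d*= -np.sign(d[0]);az=np.degrees(np.arctan2(d[1],d[0]));print('caliper y az',az)
ex=np.array([d[1]*1,-d[0]]) # y x z
ys,xs=np.where(m);top=ys.min();bot=ys.max();print('rows',top,bot)
q=ray(C,np.c_[xs,ys],.007)[:,:2];c0=np.array([x0,y0])
a=(q-c0)@d;b=(q-c0)@ex;A=np.percentile(a,[0,.3,99.7,100]);print('along',A,A[3]-A[0],'across',b.min(),b.max())
o=c0+d*(a.min()+a.max())/2-ex*.020
print('beam axis x=20; origin',o,'grip',o+ex*.020+d*.006)
# slider check: rows where width is larger, right side
wide=(b>.009);print('slider y range',(a[wide]-(a.min()+a.max())/2).min(),(a[wide]-(a.min()+a.max())/2).max(),'jaw tip x',20+1000*b.min())
E
```

```text
[ 237  110   54  155 2658]
w 10.732142857142858 0.5172410127842942
caliper y az -168.65086
rows 110 264
along [-0.06121064 -0.06063701  0.13877643  0.13896422] 0.2001748588045315 across -0.04935024538471235 0.011083084533146671
beam axis x=20; origin [0.58890666 0.40679765] grip [0.57908824 0.42522585]
slider y range -0.002616419063069482 0.04544077155246454 jaw tip x -29.350245384712352
```

```bash
python3 -m jog '[{"fingers":0.5,"travel":[1.0,0.4,-4],"yaw":0.03},{"fingers":0.5,"travel":[1.98,0.79,-8],"yaw":0.052},{"fingers":0.5,"travel":[1.98,0.79,-12],"yaw":0.052},{"fingers":0.5,"travel":[1.98,0.79,-16],"yaw":0.052},{"fingers":0.5,"travel":[1.98,0.79,-19],"yaw":0.052},{"fingers":0.5,"travel":[1.98,0.79,-21],"yaw":0.052},{"fingers":0.5,"travel":[1.98,0.79,-23],"yaw":0.052},{"fingers":0.5,"travel":[1.98,0.79,-24.5],"yaw":0.052},{"fingers":0.5,"travel":[1.98,0.79,-25.5],"yaw":0.052},{"fingers":0.5,"travel":[1.98,0.79,-25.7],"yaw":0.052},{"fingers":0.5,"travel":[1.98,0.79,-25.7],"yaw":0.052},{"fingers":0.5,"travel":[1.98,0.79,-25.7],"yaw":0.052}]'
```

```text
t: 13.12
tool_pos: [0.5796, 0.4263, 0.0051]
tcp_rot: [[-0.98, -0.199, 0.001], [-0.199, 0.98, 0.001], [-0.001, 0.001, -1.0]]
contact_force: [0.1, 0.2, 0.3]
opening: 0.498
finger_force: 0.0
```

Close, lowering 2 mm, then lift slightly.

```bash
python3 -m jog '[{"fingers":0.5,"travel":[-0.05,-0.1,-0.2],"yaw":0},{"fingers":0.2,"travel":[-0.05,-0.1,-0.2],"yaw":0},{"fingers":0,"travel":[-0.05,-0.1,-0.2],"yaw":0},{"fingers":0,"travel":[-0.05,-0.1,-0.2],"yaw":0},{"fingers":0,"travel":[-0.05,-0.1,-0.2],"yaw":0},{"fingers":0,"travel":[-0.05,-0.1,-0.2],"yaw":0},{"fingers":0,"travel":[-0.05,-0.1,-0.2],"yaw":0}]'
```

```text
t: 14.0
tool_pos: [0.5787, 0.4249, 0.0026]
tcp_rot: [[-0.98, -0.199, 0.0], [-0.199, 0.98, -0.0], [-0.0, -0.0, -1.0]]
contact_force: [-1.3, -1.7, 4.7]
opening: 0.233
finger_force: 59.4
```

```bash
python3 -m jog '[{"fingers":0,"travel":[0,0,0.5],"yaw":0},{"fingers":0,"travel":[0,0,1.5],"yaw":0},{"fingers":0,"travel":[0,0,4],"yaw":0},{"fingers":0,"travel":[0,0,8],"yaw":0},{"fingers":0,"travel":[0,0,12],"yaw":0},{"fingers":0,"travel":[0,0,16],"yaw":0},{"fingers":0,"travel":[0,0,20],"yaw":0},{"fingers":0,"travel":[0,0,24],"yaw":0},{"fingers":0,"travel":[0,0,25],"yaw":0},{"fingers":0,"travel":[0,0,25],"yaw":0},{"fingers":0,"travel":[0,0,25],"yaw":0}]'
python3 - <<'E'
from h import *
C=cam('wrist');p,d=capture('wrist');np.savez('w4.npz',p=p,d=d,K=C[0],R=C[1],o=C[2])
cv2.imwrite('pics/w4.png',p)
E
```

```text
t: 15.38
tool_pos: [0.5776, 0.4243, 0.2504]
tcp_rot: [[-0.98, -0.199, -0.002], [-0.199, 0.98, -0.002], [0.003, -0.001, -1.0]]
contact_force: [0.1, -0.8, -1.8]
opening: 0.23
finger_force: 58.9
```

View pics/w4.png

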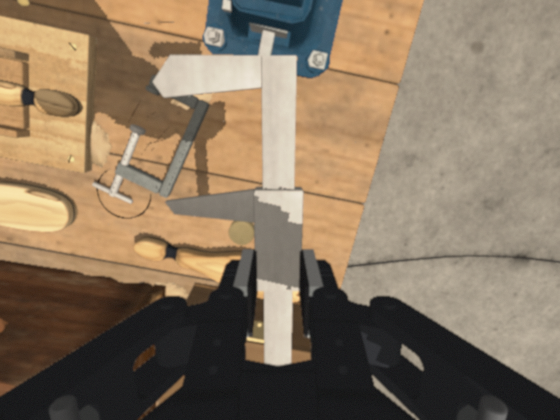

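The caliper is held level between the fingers: jaw end at row 55 (x 262–296), fixed jaw tip at (153,85). Measuring its in-hand pose and tilt.

```bash
python3 - <<'E'
from h import *
z=np.load('w4.npz');C=(z['K'],z['R'],z['o']);D=z['d'];P=cloud(C,D)
pts=[(279,r) for r in range(62,185,12)];
for u,v in[(279,65),(279,100),(279,140),(279,180),(280,270),(276,330),(277,350)]:print(u,v,P[v,u].round(4))
m=(np.abs(P[...,2]-.252)<.03)&(D>0);m[:, :140]=0;m[:,320:]=0;m[190:]=0;m[:50]=0
mid=[]
for r in range(95,180):
    x=np.where(m[r,255:305])[0]+255;mid.append(((x.min()+x.max())/2,r))
M=ray(C,mid,.2548)[:,:2];f=cv2.fitLine(M.astype(np.float32),cv2.DIST_HUBER,0,.01,.01).ravel();d=f[:2]*-np.sign(f[0])
ex=np.array([d[1],-d[0]]);ys,xs=np.where(m);q=ray(C,np.c_[xs,ys],.2548)[:,:2];a=((q-f[2:])@d).max()
g=f[2:]+d*(a-.094);print('az',np.degrees(np.arctan2(d[1],d[0])),'grip pt',g,'origin',g-d*.006-ex*.02,'tool',monitor.sense()['tool_pos'],'len width',len(x))
E
```

```text
279 65 [0.4898 0.4068 0.2544]
279 100 [0.5027 0.4095 0.2546]
279 140 [0.5184 0.4127 0.255 ]
279 180 [0.5353 0.4161 0.2546]
280 270 [0.5768 0.425  0.2568]
276 330 [0.6116 0.43   0.2539]
277 350 [0.6228 0.4328 0.2546]
az -169.19965 grip pt [0.57881129 0.42376035] origin [0.58845275 0.40523895] tool [0.57767209 0.42431768 0.25026585] len width 32
```

```bash
python3 -m jog '[{"fingers":0,"travel":[-0.3,-2.5,0],"yaw":-0.05},{"fingers":0,"travel":[-0.9,-7,0],"yaw":-0.15},{"fingers":0,"travel":[-1.5,-12,0],"yaw":-0.25},{"fingers":0,"travel":[-2.1,-17,0],"yaw":-0.35},{"fingers":0,"travel":[-2.7,-22,0],"yaw":-0.45},{"fingers":0,"travel":[-3.3,-27,0],"yaw":-0.55},{"fingers":0,"travel":[-3.9,-32,0],"yaw":-0.65},{"fingers":0,"travel":[-4.5,-37,0],"yaw":-0.75},{"fingers":0,"travel":[-5,-42,0],"yaw":-0.85},{"fingers":0,"travel":[-6.5,-47,0],"yaw":-0.95},{"fingers":0,"travel":[-8,-52,0],"yaw":-1.05},{"fingers":0,"travel":[-9.4,-57,0],"yaw":-1.15},{"fingers":0,"travel":[-10.8,-62,0],"yaw":-1.25},{"fingers":0,"travel":[-12,-66.5,0],"yaw":-1.35},{"fingers":0,"travel":[-13,-70.5,0],"yaw":-1.45},{"fingers":0,"travel":[-13.6,-73.5,0],"yaw":-1.55},{"fingers":0,"travel":[-13.9,-75.2,0],"yaw":-1.65},{"fingers":0,"travel":[-13.9,-75.2,0],"yaw":-1.722},{"fingers":0,"travel":[-13.9,-75.2,0],"yaw":-1.722},{"fingers":0,"travel":[-13.9,-75.2,0],"yaw":-1.722}]'
python3 -m jog '[{"fingers":0,"travel":[0,0,-4],"yaw":0},{"fingers":0,"travel":[0,0,-8],"yaw":0},{"fingers":0,"travel":[0,0,-10],"yaw":0},{"fingers":0,"travel":[0,0,-10],"yaw":0},{"fingers":0,"travel":[0,0,-10],"yaw":0}]'
python3 - <<'E'
from h import *
C=cam('wrist');s=monitor.sense();p,d=capture('wrist');np.savez('w5.npz',p=p,d=d,K=C[0],R=C[1],o=C[2])
cv2.imwrite('pics/w5.png',p);print(s['joint_pos'])
E
```

```text
t: 17.92
tool_pos: [0.4395, -0.3265, 0.2518]
tcp_rot: [[-0.051, 0.999, -0.001], [0.999, 0.051, 0.0], [0.001, -0.001, -1.0]]
contact_force: [1.3, 0.2, -2.2]
opening: 0.234
finger_force: 59.0
t: 18.55
tool_pos: [0.4402, -0.3274, 0.1532]
tcp_rot: [[-0.05, 0.999, 0.001], [0.999, 0.05, -0.001], [-0.001, 0.001, -1.0]]
contact_force: [-0.8, -1.0, -0.5]
opening: 0.229
finger_force: 59.1
[  7.7066887   29.72417133  31.97440839 108.92791313 -21.00430924
  47.11237497  53.63433778]
```

View pics/w5.png

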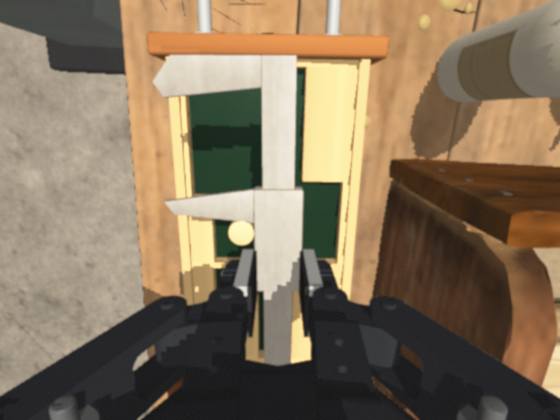

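The drawer and recess lie right under the caliper, beam parallel to the drawer. Checking the bed estimate against this view via predicted recess corners.

```bash
python3 - <<'E'
from h import *
z=np.load('w5.npz');C=(z['K'],z['R'],z['o']);g=z['p'].astype(int).sum(2).astype(float)
th=np.radians(-87.8);ex=np.array([np.cos(th),np.sin(th)]);ey=np.array([-ex[1],ex[0]]);b=np.array([.4185,-.3357])
f=lambda u,v,zz:((ray(C,[u,v],zz)[0,:2]-b)@np.c_[ex,ey]*1000).round(1)
def edges(line,lo,hi):
    s=line[lo:hi];t=(s.min()+s.max())/2;i=np.where((s[:-1]>t)!=(s[1:]>t))[0];return lo+i+.5
for zz in(.077,.086):
    print(zz,'left pocket y(-37)',[[f(e,r,zz)[1] for e in edges(g[r],180,200)] for r in(125,150,175)],
    'hollow y(64)',[[f(e,r,zz)[1] for e in edges(g[r],325,350)] for r in(205,220,235)],
    'hollow x(-36)',[[f(c,e,zz)[0] for e in edges(g[:,c],172,192)] for c in(310,320,330)],
    'pocket/hollow x(24)',[[f(c,e,zz)[0] for e in edges(g[:,c],248,270)] for c in(322,330)],
    'pocket->-24',[[f(c,e,zz)[0] for e in edges(g[:,c],205,240)] for c in(200,205)])
E
```

```text
0.077 left pocket y(-37) [[np.float64(-37.5)], [np.float64(-37.3)], [np.float64(-37.8)]] hollow y(64) [[np.float64(66.6)], [np.float64(66.6)], [np.float64(66.6)]] hollow x(-36) [[np.float64(-33.3)], [np.float64(-33.4)], [np.float64(-33.5)]] pocket/hollow x(24) [[np.float64(23.2), np.float64(26.4)], [np.float64(23.9), np.float64(31.3)]] pocket->-24 [[np.float64(-7.9), np.float64(-4.1)], [np.float64(-7.2), np.float64(-4.2)]]
0.086 left pocket y(-37) [[np.float64(-35.1)], [np.float64(-34.9)], [np.float64(-35.3)]] hollow y(64) [[np.float64(64.8)], [np.float64(64.8)], [np.float64(64.8)]] hollow x(-36) [[np.float64(-35.2)], [np.float64(-35.3)], [np.float64(-35.4)]] pocket/hollow x(24) [[np.float64(19.0), np.float64(22.1)], [np.float64(19.7), np.float64(26.7)]] pocket->-24 [[np.float64(-10.8), np.float64(-7.2)], [np.float64(-10.2), np.float64(-7.3)]]
```

```bash
python3 -m jog '[{"fingers":0,"travel":[-0.12,-0.09,-1.5],"yaw":0},{"fingers":0,"travel":[-0.12,-0.09,-3],"yaw":0},{"fingers":0,"travel":[-0.12,-0.09,-4.5],"yaw":0},{"fingers":0,"travel":[-0.12,-0.09,-5.5],"yaw":0},{"fingers":0,"travel":[-0.12,-0.09,-6.1],"yaw":0},{"fingers":0,"travel":[-0.12,-0.09,-6.1],"yaw":0},{"fingers":0,"travel":[-0.12,-0.09,-6.1],"yaw":0}]'
python3 -m jog '[{"fingers":0,"travel":[0,0,-0.3],"yaw":0},{"fingers":0,"travel":[0,0,-0.6],"yaw":0},{"fingers":0,"travel":[0,0,-0.8],"yaw":0},{"fingers":0,"travel":[0,0,-0.8],"yaw":0}]'
```

```text
t: 19.48
tool_pos: [0.4386, -0.3282, 0.0916]
tcp_rot: [[-0.049, 0.999, 0.001], [0.999, 0.049, -0.0], [-0.0, 0.001, -1.0]]
contact_force: [-0.8, -0.4, -1.8]
opening: 0.233
finger_force: 59.1
t: 19.98
tool_pos: [0.4383, -0.3278, 0.0831]
tcp_rot: [[-0.049, 0.999, -0.0], [0.999, 0.049, 0.0], [0.0, -0.0, -1.0]]
contact_force: [-0.4, 0.1, -1.2]
opening: 0.233
finger_force: 59.1
```

```bash
python3 -m jog '[{"fingers":0,"travel":[0,0,-0.2],"yaw":0},{"fingers":0,"travel":[0,0,-0.3],"yaw":0},{"fingers":0,"travel":[0,0,-0.3],"yaw":0}]'
python3 -m jog '[{"fingers":0,"travel":[0,0,-0.1],"yaw":0},{"fingers":0,"travel":[0,0,-0.1],"yaw":0}]'
```

```text
t: 20.35
tool_pos: [0.4383, -0.3279, 0.0802]
tcp_rot: [[-0.049, 0.999, -0.0], [0.999, 0.049, 0.0], [0.0, -0.0, -1.0]]
contact_force: [0.1, 0.1, -2.9]
opening: 0.231
finger_force: 59.0
t: 20.6
tool_pos: [0.4385, -0.3281, 0.0795]
tcp_rot: [[-0.049, 0.999, 0.0], [0.999, 0.049, -0.0], [-0.0, 0.0, -1.0]]
contact_force: [-0.3, 0.1, 2.0]
opening: 0.23
finger_force: 59.4
```

```bash
python3 -m jog '[{"fingers":0.3,"travel":[0,0,0],"yaw":0},{"fingers":0.4,"travel":[0,0,0],"yaw":0},{"fingers":0.45,"travel":[0,0,0],"yaw":0},{"fingers":0.45,"travel":[0,0,0.3],"yaw":0},{"fingers":0.45,"travel":[0,0,1],"yaw":0},{"fingers":0.45,"travel":[0,0,2.5],"yaw":0},{"fingers":0.45,"travel":[0,0,6],"yaw":0},{"fingers":0.45,"travel":[0,0,11],"yaw":0},{"fingers":0.45,"travel":[0,0,16],"yaw":0},{"fingers":0.45,"travel":[0,0,17],"yaw":0},{"fingers":0.45,"travel":[0,0,17],"yaw":0},{"fingers":0.45,"travel":[0,0,17],"yaw":0}]'
python3 - <<'E'
from h import *
C=cam('wrist');p,d=capture('wrist');np.savez('w6.npz',p=p,d=d,K=C[0],R=C[1],o=C[2]);P=cloud(C,d)
cv2.imwrite('pics/w6.png',p)
th=np.radians(-87.8);ex=np.array([np.cos(th),np.sin(th)]);ey=np.array([-ex[1],ex[0]]);b=np.array([.4192,-.3357])
for bx,by,n in[(-95,20,'beam jaw end'),(-60,20,'beam'),(-20,20,'slider'),(60,20,'beam back'),(90,20,'beam back'),(-92,-20,'jaw tip'),(-60,0,'floor')]:
    w=b+ex*bx/1e3+ey*by/1e3;u,v=proj(C,[*w,.084])[0].round().astype(int)
    print(n,u,v,P[v,u].round(4) if 0<=v<420 and 0<=u<560 else None)
E
```

```text
t: 22.1
tool_pos: [0.4377, -0.3272, 0.2481]
tcp_rot: [[-0.049, 0.999, -0.002], [0.999, 0.049, 0.001], [0.001, -0.002, -1.0]]
contact_force: [-0.1, 0.4, 0.4]
opening: 0.452
finger_force: 0.0
beam jaw end 280 94 [ 0.4356 -0.2399  0.0838]
beam 279 134 [ 0.4364 -0.2749  0.0843]
slider 279 177 [ 0.4384 -0.3149  0.0868]
beam back 278 253 [ 0.4413 -0.3947  0.0848]
beam back 278 279 [ 0.4427 -0.4249  0.0842]
jaw tip 235 97 [ 0.3952 -0.2444  0.0837]
floor 258 134 [ 0.4166 -0.2763  0.0775]
```

View pics/w6.png

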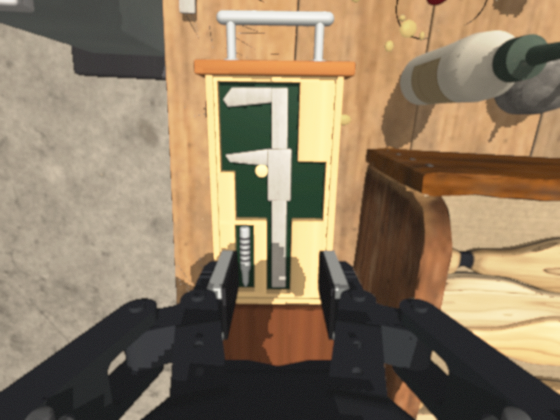

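The caliper lies flat and centred in its recess (beam columns 272–287 in the channel, jaws at rows 87–105 and 150–165 in the pocket). Now to close the drawer, pushing on the bar with closed fingers.

```bash
python3 -m jog '[{"fingers":0,"travel":[-0.2,4,0],"yaw":0},{"fingers":0,"travel":[-0.5,9,0],"yaw":0},{"fingers":0,"travel":[-0.7,14,0],"yaw":0},{"fingers":0,"travel":[-0.9,18,0],"yaw":0},{"fingers":0,"travel":[-0.9,19.7,0],"yaw":0},{"fingers":0,"travel":[-0.9,19.7,-3],"yaw":0},{"fingers":0,"travel":[-0.9,19.7,-7],"yaw":0},{"fingers":0,"travel":[-0.9,19.7,-11],"yaw":0},{"fingers":0,"travel":[-0.9,19.7,-15],"yaw":0},{"fingers":0,"travel":[-0.9,19.7,-17.5],"yaw":0},{"fingers":0,"travel":[-0.9,19.7,-18.4],"yaw":0},{"fingers":0,"travel":[-0.9,19.7,-18.4],"yaw":0},{"fingers":0,"travel":[-0.9,19.7,-18.4],"yaw":0}]'
python3 -m jog '[{"fingers":0,"travel":[0.05,-1,0],"yaw":0},{"fingers":0,"travel":[0.1,-2,0],"yaw":0},{"fingers":0,"travel":[0.1,-3,0],"yaw":0},{"fingers":0,"travel":[0.15,-4,0],"yaw":0},{"fingers":0,"travel":[0.2,-5,0],"yaw":0},{"fingers":0,"travel":[0.2,-6,0],"yaw":0}]'
```

```text
t: 23.78
tool_pos: [0.43, -0.1311, 0.066]
tcp_rot: [[-0.049, 0.999, 0.001], [0.999, 0.049, -0.0], [-0.0, 0.001, -1.0]]
contact_force: [-0.5, -0.3, 0.1]
opening: 0.002
finger_force: 0.0
t: 24.52
tool_pos: [0.4315, -0.1915, 0.0653]
tcp_rot: [[-0.049, 0.999, 0.0], [0.999, 0.049, 0.0], [0.0, 0.0, -1.0]]
contact_force: [0.5, 0.9, 1.4]
opening: 0.005
finger_force: 1.0
```

```bash
python3 -m jog '[{"fingers":0,"travel":[0.05,-1.2,0],"yaw":0},{"fingers":0,"travel":[0.1,-2.4,0],"yaw":0},{"fingers":0,"travel":[0.15,-3.6,0],"yaw":0},{"fingers":0,"travel":[0.2,-4.8,0],"yaw":0},{"fingers":0,"travel":[0.23,-6,0],"yaw":0},{"fingers":0,"travel":[0.27,-7.2,0],"yaw":0},{"fingers":0,"travel":[0.32,-8.4,0],"yaw":0},{"fingers":0,"travel":[0.36,-9.6,0],"yaw":0},{"fingers":0,"travel":[0.4,-10.8,0],"yaw":0},{"fingers":0,"travel":[0.45,-12,0],"yaw":0},{"fingers":0,"travel":[0.5,-13.2,0],"yaw":0},{"fingers":0,"travel":[0.53,-14.4,0],"yaw":0},{"fingers":0,"travel":[0.57,-15.6,0],"yaw":0},{"fingers":0,"travel":[0.6,-16.4,0],"yaw":0},{"fingers":0,"travel":[0.62,-17,0],"yaw":0},{"fingers":0,"travel":[0.62,-17,0],"yaw":0}]'
python3 -m jog '[{"fingers":0,"travel":[0.02,-0.5,0],"yaw":0},{"fingers":0,"travel":[0.04,-1,0],"yaw":0},{"fingers":0,"travel":[0.04,-1,0],"yaw":0}]'
python3 -m jog '[{"fingers":0,"travel":[0.02,-0.4,0],"yaw":0},{"fingers":0,"travel":[0.02,-0.8,0],"yaw":0},{"fingers":0,"travel":[0.02,-0.8,0],"yaw":0}]'
```

```text
t: 26.52
tool_pos: [0.4372, -0.3618, 0.0653]
tcp_rot: [[-0.048, 0.999, -0.0], [0.999, 0.048, -0.001], [-0.001, -0.0, -1.0]]
contact_force: [-0.9, -0.7, -0.6]
opening: 0.0
finger_force: 0.0
t: 26.9
tool_pos: [0.4379, -0.3717, 0.0653]
tcp_rot: [[-0.048, 0.999, 0.0], [0.999, 0.048, -0.001], [-0.001, 0.0, -1.0]]
contact_force: [0.1, 0.3, -0.5]
opening: -0.003
finger_force: 0.0
t: 27.28
tool_pos: [0.4383, -0.3797, 0.0654]
tcp_rot: [[-0.049, 0.999, 0.0], [0.999, 0.049, -0.001], [-0.001, 0.0, -1.0]]
contact_force: [0.1, -0.1, 0.1]
opening: -0.001
finger_force: 0.0
```

```bash
for i in 1 2; do :; done; python3 -m jog '[{"fingers":0,"travel":[0.01,-0.3,0],"yaw":0},{"fingers":0,"travel":[0.02,-0.6,0],"yaw":0},{"fingers":0,"travel":[0.02,-0.6,0],"yaw":0}]'
python3 -m jog '[{"fingers":0,"travel":[0.01,-0.3,0],"yaw":0},{"fingers":0,"travel":[0.01,-0.3,0],"yaw":0}]'
python3 -m jog '[{"fingers":0,"travel":[0.01,-0.3,0],"yaw":0},{"fingers":0,"travel":[0.01,-0.3,0],"yaw":0}]'
```

```text
t: 27.65
tool_pos: [0.4384, -0.384, 0.0652]
tcp_rot: [[-0.049, 0.999, -0.0], [0.999, 0.049, 0.002], [0.002, -0.0, -1.0]]
contact_force: [-0.0, 4.4, 3.3]
opening: 0.004
finger_force: 2.3
t: 27.9
tool_pos: [0.4385, -0.3842, 0.065]
tcp_rot: [[-0.051, 0.999, -0.002], [0.999, 0.051, 0.007], [0.007, -0.001, -1.0]]
contact_force: [-2.1, 11.5, 8.4]
opening: 0.0
finger_force: 6.0
t: 28.15
tool_pos: [0.4385, -0.3842, 0.0649]
tcp_rot: [[-0.052, 0.999, -0.003], [0.999, 0.052, 0.012], [0.012, -0.002, -1.0]]
contact_force: [-3.7, 19.6, 15.7]
opening: 0.001
finger_force: 9.7
```

The drawer hits its stop exactly where predicted. Back off and check.

```bash
python3 -m jog '[{"fingers":0,"travel":[0,1.5,0],"yaw":0},{"fingers":0,"travel":[0,4,0],"yaw":0},{"fingers":0,"travel":[0,6,0],"yaw":0},{"fingers":0,"travel":[0,8,4],"yaw":0},{"fingers":0,"travel":[0,8,8],"yaw":0},{"fingers":0,"travel":[0,8,13],"yaw":0},{"fingers":0,"travel":[0,8,18],"yaw":0},{"fingers":0,"travel":[0,8,18],"yaw":0},{"fingers":0,"travel":[0,8,18],"yaw":0}]'
python3 - <<'E'
from h import *
C=cam('wrist');p,d=capture('wrist');cv2.imwrite('pics/w7.png',p)
print('bar predicted at y=-.4005 px',proj(C,[[.438,-.4005,.0785]]))
E
```

```text
t: 29.28
tool_pos: [0.4384, -0.3106, 0.2449]
tcp_rot: [[-0.049, 0.999, 0.0], [0.999, 0.049, -0.0], [-0.0, 0.0, -1.0]]
contact_force: [-1.1, 1.1, -0.1]
opening: 0.003
finger_force: 0.0
bar predicted at y=-.4005 px [[272.87079758 270.84066235]]
```

View pics/w7.png

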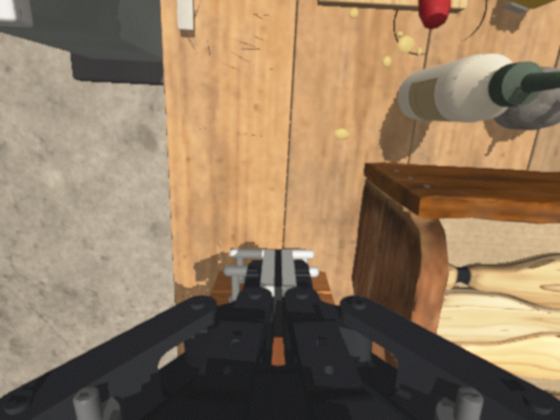

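The picture shows both pulls aligned one above the other: the upper bar at row ~271 (predicted 270.8 for shut) and the lower bar at row ~253. The drawer is home and the robot is clear, so I'll hand in.

```bash
python3 -c "
from workcell import close_job;print(close_job())"
```

```text
the job is handed in; nothing more can be done
None
```

The caliper was set down flat in its recess with its jaws towards the drawer front, the upper drawer is pushed fully home, the arm is clear, and the job was handed in at about 29 s; no verdict came back.

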